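# Put the returned fasteners back in their bins

### The arm

A 6-joint arm with a two-finger parallel gripper is mounted at the origin on the work surface. World frame = base frame: x ahead of the robot, y to its left, z up, the work surface at z = 0. Lengths are in mm, angles in rad, forces in N, time in s.
With the tool pointing down it reaches from about 425 to 950 mm from the base axis. Payload 14.7 kg.
Tool frame: the origin (TCP) lies on the mounting face of the last link; the fingertips stand 173 mm ahead of it and the grasp point (between the pads) lies 155 mm ahead of it; z points along the fingers, y is the line along which they close (so a half turn about z gives the same grasp; the last joint's range is limited). The gripper opens to 85 mm and grips with 20 to 120 N. Pads are 22 mm wide; open, the fingers measure 114 mm over their backs; the gripper's body (76 mm by 85 mm) begins 54 mm behind the grasp point. The pads swing forward as they close: fully open they stand 13 mm farther back than shut.
Start: joints at [-1.227, 0.48, 1.596, -0, 1.065, -0.047], TCP at [247.619, -600.982, 404.697] pointing down, gripper open.
Joint ranges: [-2.75, 2.75], [-0.82, 2.05], [0.23, 2.67], [-1.56, 4.7], [0.09, 2.69], [-2.92, 2.92]. Speed limits (rad/s): [1.89, 1.89, 2.39, 3.01, 3.01, 3.01].

### API

Orientations are given as a unit quaternion [w, x, y, z].
In Python, from plant import robot gives the robot as it stands.
- The arm moves only by the tool servo_tool, never from a script. Its argument "series" is a list of rows, each an object with "travel": the shift along the tool's x, y, z in units of 30 mm (1.0 is 30 mm), a list of three; "twist": the turn, a rotation vector about the tool's x, y, z in units of 5 degrees (1.0 is 5 degrees), a list of three; "grip": the closure, from 0 (fully open) to 1 (shut). In form: [{"travel": [tx, ty, tz], "twist": [rx, ry, rz], "grip": grip}, ...]. A call has 1 to 5 rows; each row is the pose to reach, as a shift and turn from the pose commanded when the call began, along the tool's axes at that moment; what a row does not reach only later rows make up. A row lasts 1/12 s, in which the tool goes at most 41.7 mm and 7.16 degrees, less where a joint would pass 70% of its speed; a pose out of reach is approached as far as the arm can. A call with a gripper value outside its range is refused whole. The fingers move at their own pace and stop on an object; "squeeze" is the grip in N (left out, the last holds). Time passes only in rows, so rows that repeat a pose let the fingers close. It gives the time, the measured TCP pose, the force, the opening and the grip force at its end, in the units of the state.
- robot.sense(): the state, without advancing time (a new reading comes with each control period).
- robot.get_image(name): name is "side" or "top" or "wrist"; returns a dict with "img" (480x640x3 uint8, blue, green, red), "fx", "fy", "cx", "cy" (pixels), "rvec" (rotation vector, rad) and "tvec" (3), from world to camera coordinates, as OpenCV has them. Camera axes: x right, y down, z forward; pixel columns grow to the right and rows downward; lengths in mm; the calibration is good to about 2 mm. The wrist camera is an equidistant fisheye: a pixel r from the principal point sees the ray r / f radians off the axis. A picture is of the moment at which its call begins. There is no depth.
- robot.close_job(): hands the job in; it is judged then, once.
The state is a dict: "time": time; "q": joint angles; "dq": joint speeds; "tau": joint torques, N m; "tool_pos": TCP position; "eef_rot": TCP orientation; "force": force on the tool from outside, world axes, zero at the start; "wrist_torque": the same for the moment, N m; "opening": finger opening in mm; "grip_force": force on a finger pad.
Only numpy, scipy, OpenCV 4.12 (cv2) and the standard library are available. Lean on these libraries where they do the work, as an engineer would, in place of code of your own. Each camera call takes 0.05 s, during which the arm holds its last target. There are 200 camera calls.

### The job

Four loose pieces of hardware have come back to the counter: a hex bolt with its nut on, a big hex nut, a turnbuckle body and an eye bolt. Put each back into the empty front part of the bin that stocks the same thing: set it down flat on the bin's floor rather than dropping it from a height, the three long pieces lengthways like the stock behind them. Leave the tape measure and the label roll where they are.

Things in the scene. Friction and masses are not known exactly. Their poses are not given: they have to be found in the camera images.
- bolt_mid (a point): Steel hex bolt with its nut run on, lying flat: 100 mm long along x, hexagon head (15 mm long, at -x) and nut (20 mm long, 24 to 44 mm along +x) 36 mm over the flats, resting on flats; between them a bare round shank 24 mm thick, from x = -35 to +24 mm. Point: the middle of its length, on its axis, 18 mm above its underside. About 0.45 kg. Lies before the bins, x within 35 degrees of straight ahead.
- bin_bolt_front (a point): Fixed beige steel bin with three such hex bolts with nuts as stock in its rear part. Point: centre of the floor of its empty front part, 3 mm above the bench. x lengthways to the stock (away from the robot, within 5 degrees), y across, z up. Front part 136 (x) x 130 mm inside, walls 2.5 thick; heights above the bench: front lip 26, sides 45, divider 36, stock under 42. Place in the row changes.
- nut_mid (a point): Big steel hex nut lying flat: 50 mm over the flats, 58 mm over the corners, 26 mm thick, open 33 mm hole. Point: its centre, 13 mm above its underside. z is the hole's axis; one pair of flats faces +y and -y (the others at 60 degrees). About 0.22 kg. Lies on the bench before the bins.
- bin_nut_front (a point): Fixed beige steel bin with four such nuts as stock in its rear part. Point: centre of the floor of its empty front part, 3 mm above the bench. x lengthways to the stock (away from the robot, within 5 degrees), y across, z up. Front part 136 (x) x 130 mm inside, walls 2.5 thick; heights above the bench: front lip 26, sides 45, divider 36, stock under 42. Place in the row changes.
- turnbuckle_mid (a point): Steel open turnbuckle body lying flat: 110 mm long along x, two parallel rails 10 mm wide and 22 mm high (38 mm over their outsides in y, 18 mm apart) joined by a block at either end (34 mm wide, 24 mm high). Point: its centre, 12 mm above its underside. About 0.4 kg. Lies before the bins, x within 35 degrees of straight ahead.
- bin_turnbuckle_front (a point): Fixed beige steel bin with three such turnbuckle bodies as stock in its rear part. Point: centre of the floor of its empty front part, 3 mm above the bench. x lengthways to the stock (away from the robot, within 5 degrees), y across, z up. Front part 136 (x) x 130 mm inside, walls 2.5 thick; heights above the bench: front lip 26, sides 45, divider 36, stock under 42. Place in the row changes.
- eyebolt_mid (a point): Steel eye bolt lying flat: 112 mm long along x, a ring eye at -x (about 47 mm outside, 15 mm hole, 16 mm thick) and a round shank 16 mm thick from x = -10 to +56 mm. Point: the middle of its length, on the shank, 8 mm above its underside; its centre of mass lies some 10 mm towards the eye. About 0.22 kg. Lies before the bins, x within 35 degrees of straight ahead.
- bin_eyebolt_front (a point): Fixed beige steel bin with three such eye bolts as stock in its rear part. Point: centre of the floor of its empty front part, 3 mm above the bench. x lengthways to the stock (away from the robot, within 5 degrees), y across, z up. Front part 136 (x) x 130 mm inside, walls 2.5 thick; heights above the bench: front lip 26, sides 45, divider 36, stock under 42. Place in the row changes.
- tape_mid (a point): Bystander, loose among the pieces: yellow and black tape measure, 72 x 38 mm, 34 mm high. Point: its centre. To be left alone.
- roll_mid (a point): Bystander, loose among the pieces: roll of white label paper standing on its flat side, 64 mm across, 34 mm high, with a cardboard core. Point: its centre. To be left alone.
Mind the look-alikes: they are no part of the job. What is shaped like the part that bears eyebolt_mid but purple or turquoise is not meant.

How it is judged (in metres and radians):
At the end, for the whole second after the job is handed in: Each piece rests, released, on the floor (8 mm) of the front part of its bin: centre within 30 mm (nut 50) of the middle lengthways, 55 mm (nut 50) across; bolt, turnbuckle, eye bolt within 0.35 rad of lengthways; nut, turnbuckle, eye bolt flat within 0.25 rad (x of bolt_mid in the frame of bin_bolt_front between -0.03 and 0.03 m and y of bolt_mid in the frame of bin_bolt_front between -0.055 and 0.055 m and z of bolt_mid in the frame of bin_bolt_front between 0.01 and 0.026 m and angle between the x axis of bolt_mid and the x axis of bin_bolt_front, either way round below 0.35 rad and linear speed of each of bolt, nut, turnbuckle, eyebolt below 0.02 m/s and angular speed of each of bolt, nut, turnbuckle, eyebolt below 0.2 rad/s and x of nut_mid in the frame of bin_nut_front between -0.05 and 0.05 m and y of nut_mid in the frame of bin_nut_front between -0.05 and 0.05 m and z of nut_mid in the frame of bin_nut_front between 0.005 and 0.021 m and angle between the z axis of nut_mid and the z axis of bin_nut_front, either way round below 0.25 rad and x of turnbuckle_mid in the frame of bin_turnbuckle_front between -0.03 and 0.03 m and y of turnbuckle_mid in the frame of bin_turnbuckle_front between -0.055 and 0.055 m and z of turnbuckle_mid in the frame of bin_turnbuckle_front between 0.004 and 0.02 m and angle between the x axis of turnbuckle_mid and the x axis of bin_turnbuckle_front, either way round below 0.35 rad and angle between the z axis of turnbuckle_mid and the z axis of bin_turnbuckle_front, either way round below 0.25 rad and x of eyebolt_mid in the frame of bin_eyebolt_front between -0.03 and 0.03 m and y of eyebolt_mid in the frame of bin_eyebolt_front between -0.055 and 0.055 m and z of eyebolt_mid in the frame of bin_eyebolt_front between 0 and 0.016 m and angle between the x axis of eyebolt_mid and the x axis of bin_eyebolt_front, either way round below 0.35 rad and angle between the z axis of eyebolt_mid and the z axis of bin_eyebolt_front, either way round below 0.25 rad); the robot touches nothing.
It fails at once if A piece was let go with its centre more than 80 mm above the bench ((height (world z) of bolt_mid above 0.08 m and contact force between the fingers and bolt below 0.02 N) or (height (world z) of nut_mid above 0.08 m and contact force between the fingers and nut below 0.02 N) or (height (world z) of turnbuckle_mid above 0.08 m and contact force between the fingers and turnbuckle below 0.02 N) or (height (world z) of eyebolt_mid above 0.08 m and contact force between the fingers and eyebolt below 0.02 N)).
It fails at once if The tape measure or the label roll was moved more than 30 mm (distance of any of tape_mid, roll_mid from where it was at the start of the episode above 0.03 m).
It also fails if it takes over 112 s, if anything falls off the work surface, if the arm or the gripper's body presses on something with over 40 N, if the wrist force passes 120 N, or if a joint passes its speed limit or range.

## Working session

There is one attempt and no reset: what is moved stays moved. The work goes in short steps, Python scripts to look and compute and a tool call to move; the robot and the scene stay as the last step left them, time stands still between calls to the robot, and variables do not carry over. Pictures are saved under pics/ and viewed, at most 14 in all, crops included, and the job is handed in when it is done.

Besides the shell and the picture viewer there is one more tool, called after "Request:" as name(argument=value, ...), one argument or row to a line, values as JSON. servo_tool: Moves the arm, as the interface text tells. Its arguments: {"type":"object","properties":{"series":{"type":"array","items":{"type":"object","properties":{"travel":{"type":"array","items":{"type":"number"}},"twist":{"type":"array","items":{"type":"number"}},"grip":{"type":"number"}}}},"squeeze":{"type":"number"}},"required":["series"]}

```bash
mkdir -p pics; ls
python3 - <<'E'
from plant import robot
import cv2
for n in("top","side"):
    d=robot.get_image(n); cv2.imwrite(f"pics/{n}0.png",d["img"])
    print(n,{k:v for k,v in d.items() if k!="img"})
d=robot.get_image("wrist");print({k:v for k,v in d.items() if k!="img"})
print(robot.sense())
E
```

```text
pics
top {'fx': 452.64116974463, 'fy': 452.64116974463, 'cx': 320.99259699891553, 'cy': 239.61354433922256, 'rvec': array([ 2.12531651, -2.09873635,  0.1820427 ]), 'tvec': array([  9.02413433, 462.77446685, 801.93830781])}
side {'fx': 567.4737596366247, 'fy': 567.4737596366247, 'cx': 314.4416405602613, 'cy': 243.668250687353, 'rvec': array([ 0.1257923 , -2.67030494,  1.56194492]), 'tvec': array([ 462.9534956 ,   64.30803465, 1052.97772403])}
{'fx': 371.64829954431775, 'fy': 371.64829954431775, 'cx': 317.5011060498493, 'cy': 237.10046124000496, 'rvec': array([-2.39612887,  1.60576107,  0.24216   ]), 'tvec': array([-649.00187801,  -38.18368643,  380.68951267])}
{'time': 0.15, 'q': array([-1.22660158e+00,  4.80696614e-01,  1.59672227e+00,  1.89845497e-06,
        1.06508378e+00, -4.66252179e-02]), 'dq': array([-0.00092094, -0.00228434, -0.00184747, -0.00110456, -0.00109574,
        0.00110021]), 'tau': array([-2.21240361e-04, -9.51148438e+01, -4.30457747e+01, -4.03757224e-05,
        8.17196880e-03,  6.23645860e-05]), 'tool_pos': array([ 247.57086547, -600.8494092 ,  404.21656714]), 'eef_rot': array([-4.50102116e-04,  9.80968134e-01,  1.94168259e-01, -6.66274321e-05]), 'force': array([ 0.09536481,  0.2589733 , -1.10724513]), 'wrist_torque': array([ 0.02767689, -0.0044165 , -0.0500873 ]), 'grip_force': 0.0, 'opening': 85.35733957560674}
```

View pics/top0.png

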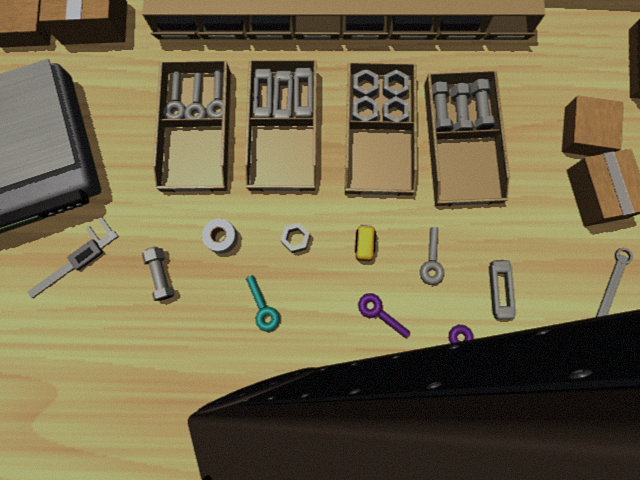

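View pics/side0.png

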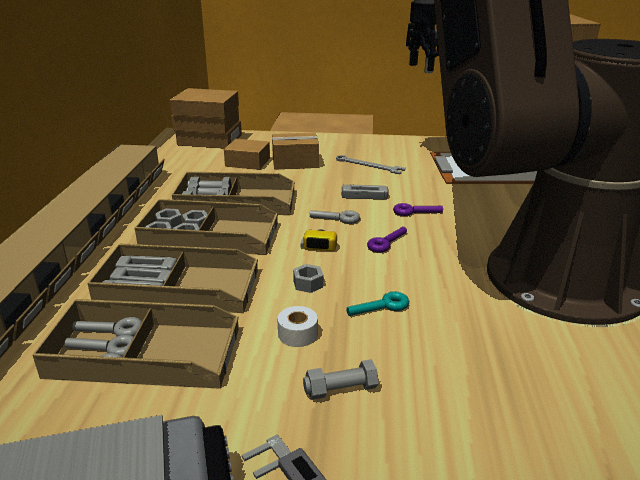

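Top view, bins left to right: eye bolts, turnbuckles, nuts, bolts. Pieces at bolt (157,275), nut (295,237), eye bolt (432,256), turnbuckle (502,290); roll (220,236), tape (366,243). The side view agrees.

```bash
cat > h.py <<'E'
import numpy as np, cv2
from plant import robot
from scipy.spatial.transform import Rotation as R
def ray(d,px):
    px=np.asarray(px,float).reshape(-1,2)
    Rm=cv2.Rodrigues(d["rvec"])[0]; C=-Rm.T@np.asarray(d["tvec"]).ravel()
    a=(px-[d["cx"],d["cy"]])/[d["fx"],d["fy"]]
    if d.get("fish"):
        r=np.linalg.norm(a,axis=1,keepdims=True); v=np.c_[a/np.maximum(r,1e-9)*np.sin(r),np.cos(r)]
    else: v=np.c_[a,np.ones(len(a))]
    return C,v@Rm
def cast(d,px,z):
    C,v=ray(d,px); return (C+v*((z-C[2])/v[:,2])[:,None])[:,:2]
def proj(d,P):
    P=np.asarray(P,float).reshape(-1,3)
    c=P@cv2.Rodrigues(d["rvec"])[0].T+np.asarray(d["tvec"]).ravel()
    if d.get("fish"):
        rr=np.linalg.norm(c[:,:2],axis=1); th=np.arctan2(rr,c[:,2]); k=c[:,:2]/np.maximum(rr,1e-9)[:,None]*th[:,None]
    else: k=c[:,:2]/c[:,2:]
    return k*[d["fx"],d["fy"]]+[d["cx"],d["cy"]]
def img(n):
    d=robot.get_image(n); d["fish"]=n=="wrist"; return d
def grey(d,box,smax=60,vmin=60):
    x0,y0,x1,y1=box; h=cv2.cvtColor(d["img"],cv2.COLOR_BGR2HSV)[y0:y1,x0:x1]
    m=((h[...,1]<smax)&(h[...,2]>vmin)).astype(np.uint8)
    cs=cv2.findContours(m,cv2.RETR_EXTERNAL,cv2.CHAIN_APPROX_NONE)[0]
    return max(cs,key=cv2.contourArea).reshape(-1,2)+[x0,y0]
E
python3 - <<'E'
from h import *
d=img("top")
print("cam",ray(d,[0,0])[0])
for n,b,z in(("bolt",(135,235,185,312),18),("nut",(275,215,315,258),20),("eye",(412,220,450,292),10),("turn",(482,252,522,328),20),("roll",(195,212,243,260),34)):
    c=grey(d,b); w=cast(d,c,z).astype(np.float32); r=cv2.minAreaRect(w); p=cv2.boxPoints(r)
    e=[p[1]-p[0],p[2]-p[1]]; l=max(e,key=np.linalg.norm); l=l*np.sign(l[0])
    print(n,np.round(r[0]),np.round(r[1]),"yaw",round(float(np.arctan2(l[1],l[0])),3))
for n,fl,fr,bl,br in(("eye",(157,190),(227,190),(163,63),(229,64)),("turn",(248,189),(315,190),(250,62),(316,62)),("nut",(346,193),(414,194),(350,66),(415,66)),("bolt",(434,203),(507,202),(429,74),(496,71))):
    f=cast(d,[fl,fr],26); b=cast(d,[bl,br],45)
    a=b.mean(0)-f.mean(0); L=np.linalg.norm(a); a/=L
    print(n,"lip",np.round(f).tolist(),"L",round(L),"yaw",round(float(np.arctan2(a[1],a[0])),3),"front centre",np.round(f.mean(0)+a*70.5))
E
```

```text
cam [301.67458675  -2.64947796 875.40397285]
bolt [388. 329.] [73. 27.] yaw 0.296
nut [473.  66.] [53. 54.] yaw -1.56
eye [ 442. -196.] [109.  44.] yaw 0.01
turn [ 378. -327.] [109.  37.] yaw 0.027
roll [473. 212.] [63. 63.] yaw 0.824
eye lip [[562.0, 339.0], [563.0, 201.0]] L 262 yaw 0.016 front centre [633. 271.]
turn lip [[566.0, 160.0], [565.0, 28.0]] L 263 yaw 0.012 front centre [636.  95.]
nut lip [[559.0, -32.0], [558.0, -164.0]] L 261 yaw -0.022 front centre [ 629. -100.]
bolt lip [[541.0, -202.0], [544.0, -342.0]] L 264 yaw 0.034 front centre [ 613. -270.]
```

```bash
cat >> h.py <<'E'
def go(x,y,z,yaw):
    "travel and twist, in the units of the tool, to TCP x,y,z with tool x at yaw (mod pi), pointing down"
    s=robot.sense(); w,a,b,c=s["eef_rot"]; Q=R.from_quat([a,b,c,w])
    q=[R.from_quat([np.cos(t/2),np.sin(t/2),0,0]) for t in (yaw,yaw+np.pi)]
    tw=min([(Q.inv()*g).as_rotvec() for g in q],key=np.linalg.norm)
    t=Q.inv().apply(np.array([x,y,z])-s["tool_pos"])
    print("travel",np.round(t/30,2),"twist",np.round(np.degrees(tw)/5,2),"rows>=",np.ceil(max(np.linalg.norm(t)/41.7,np.degrees(np.linalg.norm(tw))/7.16)),
      "t",round(s["time"],2),"pos",np.round(s["tool_pos"],1),"q6",round(s["q"][5],2))
E
python3 -c "
from h import *
go(378,-327,330,.027)
d=img('wrist');C,v=ray(d,[d['cx'],d['cy']]);print(C,v)"
```

```text
travel [ 7.5  -6.78  2.48] twist [-0.01  0.    4.17] rows>= 8.0 t 0.2 pos [ 247.6 -600.9  404.3] q6 -0.05
[ 316.49730764 -571.99400644  374.78453558] [[-0.27193995 -0.11131028 -0.95585495]]
```

Request:
servo_tool(
  series=[
    {"travel":[7.5,-6.8,2.5],"twist":[0,0,4.2],"grip":0.3},
    {"travel":[7.5,-6.8,2.5],"twist":[0,0,4.2],"grip":0.3},
    {"travel":[7.5,-6.8,2.5],"twist":[0,0,4.2],"grip":0.3},
    {"travel":[7.5,-6.8,2.5],"twist":[0,0,4.2],"grip":0.3},
    {"travel":[7.5,-6.8,2.5],"twist":[0,0,4.2],"grip":0.3},
  ],
)

```text
time: 0.67
tool_pos: [334.7, -416.6, 354.4]
eef_rot: [0.0, 1.0, 0.011, 0.0]
force: [1.6, -0.1, 0.8]
opening: 60.1
grip_force: 0.0
```

Request:
servo_tool(
  series=[
    {"travel":[0,0,0],"twist":[0,0,0],"grip":0.3},
    {"travel":[0,0,0],"twist":[0,0,0],"grip":0.3},
    {"travel":[0,0,0],"twist":[0,0,0],"grip":0.3},
    {"travel":[0,0,0],"twist":[0,0,0],"grip":0.3},
  ],
)

```text
time: 1.0
tool_pos: [334.3, -419.2, 355.1]
eef_rot: [0.0, 1.0, 0.012, 0.0]
force: [-0.1, -0.3, 0.0]
opening: 60.0
grip_force: 0.0
```

Run:
```python
from h import *
d=img("wrist"); cv2.imwrite("pics/w1.png",d["img"]); print(robot.sense()["opening"]); go(378,-327,330,.027)
print(proj(d,[[378,-327,22],[433,-327,22]]))
```

```text
59.66601445886147
travel [ 1.53 -3.04  0.83] twist [ 0.01 -0.01 -0.04] rows>= 3.0 t 1.05 pos [ 334.2 -419.3  355. ] q6 0.59
[[208.73328695 163.81456777]
 [208.1871819   98.5326152 ]]
```

View pics/w1.png

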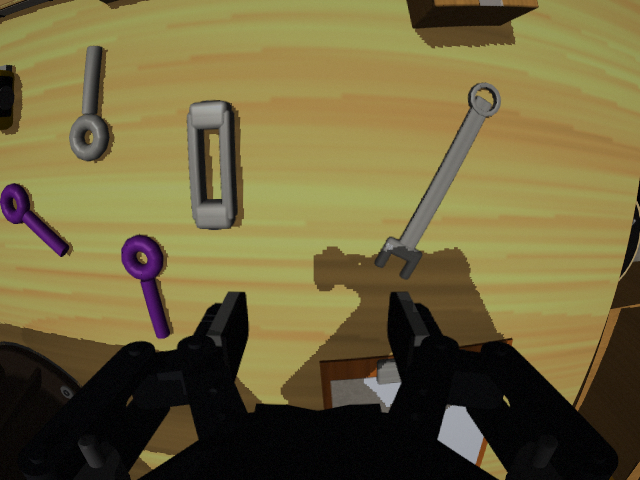

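Wrist view: turnbuckle centred at (212,165), as predicted; eye bolt at (90,105); purple look-alikes clear of the grasp.

```bash
cat >> h.py <<'E'
def meas(d,b,z,**k):
    c=grey(d,b,**k); w=cast(d,c,z).astype(np.float32); r=cv2.minAreaRect(w); p=cv2.boxPoints(r)
    e=[p[1]-p[0],p[2]-p[1]]; l=max(e,key=np.linalg.norm); l=l*np.sign(l[0]); yaw=float(np.arctan2(l[1],l[0]))
    print("c",np.round(r[0],1),"size",np.round(r[1]),"yaw",round(yaw,3)); return r[0],yaw
E
python3 - <<'E'
from h import *
d=img("wrist")
(c,y)=meas(d,(170,85,255,245),20)
meas(d,(60,35,125,170),10)
go(c[0],c[1],230,y)
E
```

```text
c [ 376.  -326.5] size [110.  37.] yaw 0.021
c [ 439.7 -203.3] size [ 43. 110.] yaw -0.263
travel [ 1.47 -3.06  4.16] twist [ 0.01 -0.    0.03] rows>= 4.0 t 1.1 pos [ 334.1 -419.3  354.9] q6 0.59
```

Request:
servo_tool(
  series=[
    {"travel":[1.47,-3.06,4.1],"twist":[0,0,0],"grip":0.3},
    {"travel":[1.47,-3.06,4.1],"twist":[0,0,0],"grip":0.3},
    {"travel":[1.47,-3.06,4.1],"twist":[0,0,0],"grip":0.3},
    {"travel":[1.47,-3.06,4.1],"twist":[0,0,0],"grip":0.3},
    {"travel":[1.47,-3.06,4.1],"twist":[0,0,0],"grip":0.3},
  ],
)

```text
time: 1.52
tool_pos: [375.5, -322.2, 227.6]
eef_rot: [-0.003, 1.0, 0.012, -0.002]
force: [-2.2, 1.2, -1.6]
opening: 59.7
grip_force: 0.0
```

```bash
python3 -c "
from h import *
go(376,-326.5,177,.021)"
```

```text
travel [0.02 0.15 1.69] twist [-0.06  0.05  0.04] rows>= 2.0 t 1.52 pos [ 375.5 -322.2  227.6] q6 0.78
```

Request:
servo_tool(
  series=[
    {"travel":[0,0,1],"twist":[0,0,0],"grip":0.3},
    {"travel":[0,0,1.7],"twist":[0,0,0],"grip":0.3},
    {"travel":[0,0,1.7],"twist":[0,0,0],"grip":0.3},
    {"travel":[0,0,1.7],"twist":[0,0,0],"grip":0.3},
  ],
)

```text
time: 1.85
tool_pos: [375.9, -326.0, 180.5]
eef_rot: [-0.001, 1.0, 0.012, -0.001]
force: [-0.3, 0.6, 0.0]
opening: 59.8
grip_force: 0.0
```

Request:
servo_tool(
  series=[
    {"travel":[0,0,0],"twist":[0,0,0],"grip":1},
    {"travel":[0,0,0],"twist":[0,0,0],"grip":1},
    {"travel":[0,0,0],"twist":[0,0,0],"grip":1},
    {"travel":[0,0,0],"twist":[0,0,0],"grip":1},
    {"travel":[0,0,0],"twist":[0,0,0],"grip":1},
  ],
  squeeze=80,
)

```text
time: 2.27
tool_pos: [376.5, -326.2, 182.5]
eef_rot: [0.001, 1.0, 0.012, 0.001]
force: [-3.2, -1.4, 9.6]
opening: 35.9
grip_force: 79.7
```

```bash
python3 -c "
from h import *
go(376,-326.5,290,.021)"
```

```text
travel [-0.01  0.02 -3.58] twist [ 0.02 -0.02  0.03] rows>= 3.0 t 2.27 pos [ 376.5 -326.2  182.5] q6 0.77
```

Request:
servo_tool(
  series=[
    {"travel":[0,0,-1.2],"twist":[0,0,0],"grip":1},
    {"travel":[0,0,-2.4],"twist":[0,0,0],"grip":1},
    {"travel":[0,0,-3.6],"twist":[0,0,0],"grip":1},
    {"travel":[0.4,-0.7,-3.8],"twist":[0,0,0],"grip":1},
    {"travel":[1.0,-1.7,-3.8],"twist":[0,0,0],"grip":1},
  ],
)

```text
time: 2.68
tool_pos: [405.4, -275.5, 298.9]
eef_rot: [0.002, 1.0, 0.011, 0.003]
force: [1.4, -0.3, -3.2]
opening: 35.9
grip_force: 83.0
```

```bash
python3 -c "
from h import *
go(636,95,290,.012);print(robot.sense()['grip_force'],robot.sense()['opening'])"
```

```text
travel [  7.94 -12.19   0.28] twist [ 0.06 -0.07  0.1 ] rows>= 11.0 t 2.68 pos [ 405.4 -275.5  298.9] q6 0.89
82.98815131187439 35.911738163507245
```

Request:
servo_tool(
  series=[
    {"travel":[0.66,-1.02,0],"twist":[0,0,0],"grip":1},
    {"travel":[1.32,-2.04,0],"twist":[0,0,0],"grip":1},
    {"travel":[1.98,-3.06,0],"twist":[0,0,0],"grip":1},
    {"travel":[2.64,-4.08,0],"twist":[0,0,0],"grip":1},
    {"travel":[3.3,-5.1,0],"twist":[0,0,0],"grip":1},
  ],
)

```text
time: 3.1
tool_pos: [500.9, -116.8, 296.1]
eef_rot: [0.0, 1.0, 0.012, 0.001]
force: [0.7, -0.1, -3.6]
opening: 35.8
grip_force: 83.0
```

Request:
servo_tool(
  series=[
    {"travel":[0.66,-1.02,0],"twist":[0,0,0],"grip":1},
    {"travel":[1.32,-2.04,0],"twist":[0,0,0],"grip":1},
    {"travel":[1.98,-3.06,0],"twist":[0,0,0],"grip":1},
    {"travel":[2.64,-4.08,0],"twist":[0,0,0],"grip":1},
    {"travel":[3.3,-5.1,0],"twist":[0,0,0],"grip":1},
  ],
)

```text
time: 3.52
tool_pos: [596.1, 38.7, 296.2]
eef_rot: [0.0, 1.0, 0.012, 0.001]
force: [1.1, -1.0, -4.4]
opening: 35.5
grip_force: 83.0
```

Request:
servo_tool(
  series=[
    {"travel":[0.7,-1.0,0],"twist":[0,0,0],"grip":1},
    {"travel":[1.3,-1.9,0],"twist":[0,0,0],"grip":1},
    {"travel":[1.3,-1.9,0],"twist":[0,0,0],"grip":1},
    {"travel":[1.3,-1.9,0],"twist":[0,0,0],"grip":1},
  ],
)

```text
time: 3.85
tool_pos: [633.6, 96.4, 295.7]
eef_rot: [-0.0, 1.0, 0.013, 0.001]
force: [-0.3, -1.1, -3.1]
opening: 36.0
grip_force: 83.0
```

Run:
```python
from h import *
go(636,95,290,.012)
d=img("wrist"); cv2.imwrite("pics/w2.png",d["img"])
for n,c,y in(("turn",(636,95),.012),("eye",(633,271),.016),("nut",(629,-100),-.022)):
    a=np.array([np.cos(y),np.sin(y)]);b=np.array([-a[1],a[0]]);c=np.array(c)
    P=[np.r_[c+sx*68*a+sy*65*b,z] for sx,z in((-1,26),(1,36)) for sy in(1,-1)]
    print(n,np.round(proj(d,P)).tolist())
```

```text
travel [0.08 0.05 0.19] twist [-0.   -0.02  0.17] rows>= 1.0 t 3.85 pos [633.6  96.4 295.7] q6 1.65
turn [[232.0, 321.0], [404.0, 323.0], [218.0, 135.0], [425.0, 138.0]]
eye [[50.0, 306.0], [176.0, 318.0], [16.0, 155.0], [152.0, 139.0]]
nut [[478.0, 327.0], [593.0, 321.0], [516.0, 157.0], [636.0, 178.0]]
```

View pics/w2.png

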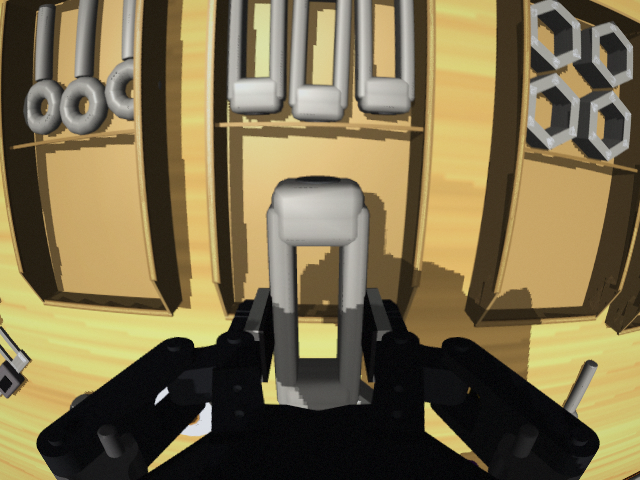

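Wrist view: turnbuckle held straight over its bin; divider ends at (222,125) and (424,129), about 10 px higher than predicted; lips agree.

Run:
```python
from h import *
d=img("wrist")
for n,p in(("turn",[(222,125),(424,129)]),("eye",[(12,148),(135,131)]),("nut",[(525,155),(636,173)])): print(n,np.round(cast(d,p,36),1).tolist())
print("lips",np.round(cast(d,[(224,312),(409,320),(37,303),(172,315),(477,325),(598,313)],26),1).tolist())
go(639,95,250,.012)
```

```text
turn [[708.5, 156.9], [709.4, 30.6]]
eye [[704.9, 339.6], [707.4, 218.2]]
nut [[699.2, -45.1], [698.7, -166.0]]
lips [[573.6, 164.0], [570.1, 24.8], [564.4, 351.1], [567.8, 207.0], [563.5, -33.6], [566.2, -167.7]]
travel [ 0.21 -0.01  1.51] twist [0.   0.   0.14] rows>= 2.0 t 3.95 pos [632.6  94.5 295.4] q6 1.65
```

Request:
servo_tool(
  series=[
    {"travel":[0.25,0,0.9],"twist":[0,0,0],"grip":1},
    {"travel":[0.25,0,1.8],"twist":[0,0,0],"grip":1},
    {"travel":[0.25,0,2.6],"twist":[0,0,0],"grip":1},
    {"travel":[0.25,0,3.2],"twist":[0,0,0],"grip":1},
    {"travel":[0.25,0,3.3],"twist":[0,0,0],"grip":1},
  ],
)

```text
time: 4.37
tool_pos: [638.9, 93.6, 193.1]
eef_rot: [0.0, 1.0, 0.011, -0.002]
force: [-1.7, -0.0, -3.5]
opening: 35.9
grip_force: 82.8
```

Request:
servo_tool(
  series=[
    {"travel":[0,0,0.15],"twist":[0,0,0],"grip":1},
    {"travel":[0,0,0.25],"twist":[0,0,0],"grip":1},
    {"travel":[0,0,0.25],"twist":[0,0,0],"grip":1},
  ],
)

```text
time: 4.62
tool_pos: [640.9, 94.7, 189.0]
eef_rot: [-0.0, 1.0, 0.012, 0.0]
force: [0.9, 0.3, -2.8]
opening: 36.3
grip_force: 82.9
```

Request:
servo_tool(
  series=[
    {"travel":[0,0,0.1],"twist":[0,0,0],"grip":1},
    {"travel":[0,0,0.14],"twist":[0,0,0],"grip":1},
    {"travel":[0,0,0.14],"twist":[0,0,0],"grip":1},
  ],
)

```text
time: 4.87
tool_pos: [641.1, 95.1, 185.6]
eef_rot: [-0.0, 1.0, 0.012, 0.001]
force: [-3.2, -1.6, 10.5]
opening: 35.7
grip_force: 84.4
```

Request:
servo_tool(
  series=[
    {"travel":[0,0,0],"twist":[0,0,0],"grip":0.3},
    {"travel":[0,0,0],"twist":[0,0,0],"grip":0.3},
    {"travel":[0,0,0],"twist":[0,0,0],"grip":0.3},
    {"travel":[0,0,-0.8],"twist":[0,0,0],"grip":0.3},
    {"travel":[0,0,-2],"twist":[0,0,0],"grip":0.3},
  ],
)

```text
time: 5.28
tool_pos: [639.3, 95.0, 241.7]
eef_rot: [0.0, 1.0, 0.012, -0.003]
force: [-0.1, 0.8, -0.2]
opening: 59.7
grip_force: 0.0
```

```bash
python3 -c "
from h import *
go(440,-195,310,.0)"
```

```text
travel [-6.89  9.5  -2.23] twist [0.01 0.07 0.28] rows>= 9.0 t 5.28 pos [639.3  95.  241.7] q6 1.65
```

Request:
servo_tool(
  series=[
    {"travel":[-0.5,0.6,-1.0],"twist":[0,0,0],"grip":0.4},
    {"travel":[-1.1,1.3,-1.8],"twist":[0,0,0],"grip":0.4},
    {"travel":[-1.8,2.2,-2.2],"twist":[0,0,0.1],"grip":0.4},
    {"travel":[-2.6,3.1,-2.2],"twist":[0,0,0.1],"grip":0.4},
    {"travel":[-3.4,4.1,-2.2],"twist":[0,0,0.2],"grip":0.4},
  ],
)

```text
time: 5.7
tool_pos: [540.9, -30.9, 311.3]
eef_rot: [0.0, 1.0, 0.004, 0.001]
force: [1.6, -1.0, -0.6]
opening: 51.2
grip_force: 0.0
```

Request:
servo_tool(
  series=[
    {"travel":[-0.8,1,0],"twist":[0,0,0],"grip":0.4},
    {"travel":[-1.6,2,0],"twist":[0,0,0],"grip":0.4},
    {"travel":[-2.4,3,0],"twist":[0,0,0],"grip":0.4},
    {"travel":[-3.2,4,0],"twist":[0,0,0],"grip":0.4},
    {"travel":[-4,5,0],"twist":[0,0,0],"grip":0.4},
  ],
)

```text
time: 6.12
tool_pos: [421.4, -182.2, 310.3]
eef_rot: [0.0, 1.0, 0.004, 0.0]
force: [-0.1, 0.1, 0.1]
opening: 51.4
grip_force: 0.0
```

Request:
servo_tool(
  series=[
    {"travel":[-0.5,0.5,0],"twist":[0,0,0],"grip":0.4},
    {"travel":[-0.5,0.5,0],"twist":[0,0,0],"grip":0.4},
    {"travel":[-0.5,0.5,0],"twist":[0,0,0],"grip":0.4},
  ],
)

```text
time: 6.37
tool_pos: [407.3, -197.1, 310.3]
eef_rot: [0.0, 1.0, 0.002, 0.0]
force: [0.6, -0.2, 0.9]
opening: 51.1
grip_force: 0.0
```

Run:
```python
from h import *
d=img("wrist"); cv2.imwrite("pics/w3.png",d["img"]); go(440,-195,220,0)
print(proj(d,[[442,-196,8],[498,-196,8],[388,-196,8]]),robot.sense()['opening'])
```

```text
travel [ 1.07 -0.04  3.01] twist [ 0.   -0.01  0.06] rows>= 3.0 t 6.42 pos [ 407.9 -196.5  310.3] q6 1.05
[[316.53996157 180.36273738]
 [316.76942191 104.48201639]
 [316.35792184 249.59309901]] 51.218617587904426
```

View pics/w3.png

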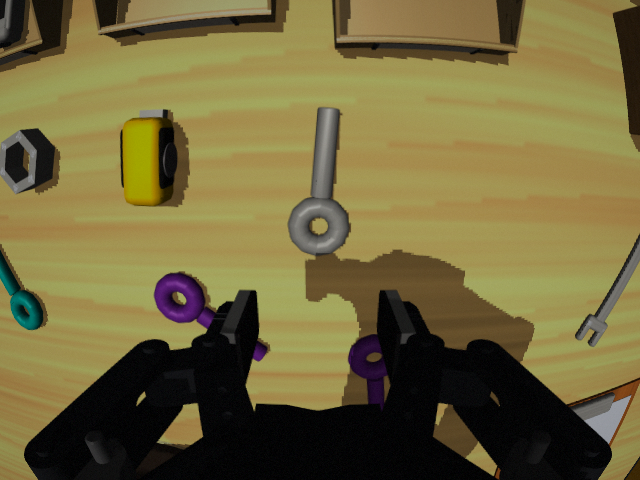

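Wrist view: eye bolt shank tip at (329,108), eye centre (318,226), close to prediction; tape at (148,160) is clear.

Run:
```python
from h import *
d=img("wrist")
w=cast(d,[(329,108),(318,226)],8); a=w[0]-w[1]; L=np.linalg.norm(a); y=float(np.arctan2(a[1],a[0])); a/=L
c=w[1]+a*32.5; g=c+6*a
print(w.round(1),"L (88.5)",L.round(1),"yaw",y,"mid",c.round(1),"grip",g.round(1))
go(g[0],g[1],230,y); go(g[0],g[1],176.5,y)
```

```text
[[ 496.2 -204.2]
 [ 407.7 -196.7]] L (88.5) 88.8 yaw -0.08460123219818035 mid [ 440.1 -199.4] grip [ 446.1 -199.9]
travel [1.26 0.14 2.68] twist [ 0.   -0.01  1.05] rows>= 3.0 t 6.47 pos [ 408.3 -196.1  310.3] q6 1.05
travel [1.26 0.14 4.46] twist [ 0.   -0.01  1.05] rows>= 4.0 t 6.47 pos [ 408.3 -196.1  310.3] q6 1.05
```

Request:
servo_tool(
  series=[
    {"travel":[0.6,0.07,1],"twist":[0,0,0.5],"grip":0.4},
    {"travel":[1.26,0.14,2],"twist":[0,0,1.05],"grip":0.4},
    {"travel":[1.26,0.14,3],"twist":[0,0,1.05],"grip":0.4},
    {"travel":[1.26,0.14,3.6],"twist":[0,0,1.05],"grip":0.4},
    {"travel":[1.26,0.14,3.6],"twist":[0,0,1.05],"grip":0.4},
  ],
)

```text
time: 6.88
tool_pos: [445.5, -198.6, 198.9]
eef_rot: [-0.001, 0.999, -0.041, -0.002]
force: [-1.1, 1.0, -0.4]
opening: 51.0
grip_force: 0.0
```

Request:
servo_tool(
  series=[
    {"travel":[0,0,0.4],"twist":[0,0,0],"grip":0.4},
    {"travel":[0,0,0.7],"twist":[0,0,0],"grip":0.4},
    {"travel":[0,0,0.8],"twist":[0,0,0],"grip":0.4},
    {"travel":[0,0,0.8],"twist":[0,0,0],"grip":0.4},
  ],
)

```text
time: 7.22
tool_pos: [445.8, -199.9, 178.1]
eef_rot: [-0.0, 0.999, -0.042, -0.0]
force: [-0.2, 0.1, 0.2]
opening: 51.4
grip_force: 0.0
```

```bash
python3 -c "
from h import *
go(446.1,-199.9,176.5,-.085)"
```

```text
travel [ 0.01 -0.    0.05] twist [-0.    0.    0.01] rows>= 1.0 t 7.22 pos [ 445.8 -199.9  178.1] q6 1.17
```

Request:
servo_tool(
  series=[
    {"travel":[0,0,0.08],"twist":[0,0,0],"grip":1},
    {"travel":[0,0,0.08],"twist":[0,0,0],"grip":1},
    {"travel":[0,0,0.08],"twist":[0,0,0],"grip":1},
    {"travel":[0,0,0.08],"twist":[0,0,0],"grip":1},
    {"travel":[0,0,0.08],"twist":[0,0,0],"grip":1},
  ],
)

```text
time: 7.63
tool_pos: [445.8, -200.3, 176.4]
eef_rot: [0.0, 0.999, -0.042, 0.0]
force: [-1.7, 0.7, 9.5]
opening: 12.8
grip_force: 78.2
```

Request:
servo_tool(
  series=[
    {"travel":[0,0,0],"twist":[0,0,0],"grip":1},
    {"travel":[0,0,0],"twist":[0,0,0],"grip":1},
    {"travel":[0,0,-0.5],"twist":[0,0,0],"grip":1},
    {"travel":[0,0,-1.2],"twist":[0,0,0],"grip":1},
    {"travel":[0,0,-2.2],"twist":[0,0,0],"grip":1},
  ],
)

```text
time: 8.05
tool_pos: [444.9, -199.9, 241.3]
eef_rot: [-0.001, 0.999, -0.043, -0.001]
force: [-0.4, 0.6, -2.7]
opening: 12.7
grip_force: 78.7
```

```bash
python3 -c "
from h import *
go(640,275,295,.02)"
```

```text
travel [  5.13 -16.33  -1.78] twist [-0.02  0.03 -1.2 ] rows>= 13.0 t 8.05 pos [ 444.9 -199.9  241.3] q6 1.17
```

Request:
servo_tool(
  series=[
    {"travel":[0.1,-0.2,-1.0],"twist":[0,0,0],"grip":1},
    {"travel":[0.3,-0.9,-1.7],"twist":[0,0,-0.2],"grip":1},
    {"travel":[0.6,-1.9,-1.8],"twist":[0,0,-0.3],"grip":1},
    {"travel":[1.0,-3.1,-1.8],"twist":[0,0,-0.4],"grip":1},
    {"travel":[1.4,-4.3,-1.8],"twist":[0,0,-0.5],"grip":1},
  ],
)

```text
time: 8.47
tool_pos: [498.7, -74.2, 296.8]
eef_rot: [0.0, 1.0, -0.021, 0.001]
force: [0.2, -0.4, -2.7]
opening: 12.7
grip_force: 78.9
```

Request:
servo_tool(
  series=[
    {"travel":[0.4,-1.2,0],"twist":[0,0,-0.1],"grip":1},
    {"travel":[0.8,-2.4,0],"twist":[0,0,-0.3],"grip":1},
    {"travel":[1.2,-3.6,0],"twist":[0,0,-0.5],"grip":1},
    {"travel":[1.6,-4.8,0],"twist":[0,0,-0.7],"grip":1},
    {"travel":[2.0,-6,0],"twist":[0,0,-0.7],"grip":1},
  ],
)

```text
time: 8.88
tool_pos: [565.9, 104.1, 296.0]
eef_rot: [-0.0, 1.0, 0.011, 0.0]
force: [1.8, -0.6, -2.6]
opening: 12.6
grip_force: 78.9
```

```bash
python3 -c "
from h import *
go(643,275,295,.02)"
```

```text
travel [ 2.69 -5.64  0.03] twist [-0.   -0.    0.01] rows>= 5.0 t 8.88 pos [565.9 104.1 296. ] q6 1.68
```

Request:
servo_tool(
  series=[
    {"travel":[0.5,-1.1,0],"twist":[0,0,0],"grip":1},
    {"travel":[1.0,-2.2,0],"twist":[0,0,0],"grip":1},
    {"travel":[1.5,-3.3,0],"twist":[0,0,0],"grip":1},
    {"travel":[2.1,-4.5,0],"twist":[0,0,0],"grip":1},
    {"travel":[2.6,-5.5,0],"twist":[0,0,0],"grip":1},
  ],
)

```text
time: 9.3
tool_pos: [640.9, 271.1, 296.0]
eef_rot: [-0.0, 1.0, 0.01, 0.0]
force: [0.7, -0.2, -1.5]
opening: 13.0
grip_force: 78.9
```

Request:
servo_tool(
  series=[
    {"travel":[0,0,0],"twist":[0,0,0],"grip":1},
    {"travel":[0,0,0],"twist":[0,0,0],"grip":1},
  ],
)

```text
time: 9.47
tool_pos: [640.4, 270.3, 295.4]
eef_rot: [-0.0, 1.0, 0.011, 0.0]
force: [-0.5, -1.5, -1.9]
opening: 12.6
grip_force: 78.9
```

Run:
```python
from h import *
d=img("wrist"); cv2.imwrite("pics/w4.png",d["img"]); go(643,275,295,.02)
```

```text
travel [ 0.1  -0.2   0.01] twist [0.01 0.01 0.01] rows>= 1.0 t 9.52 pos [640.  269.  295.4] q6 1.9
```

View pics/w4.png

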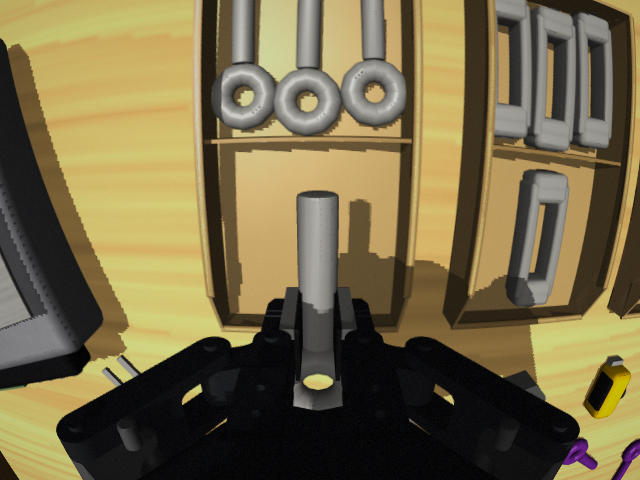

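Wrist view: turnbuckle lies straight in its bin (540,237); eye bolt held over its bin centre, divider at row 140, walls at columns 207 and 410.

Request:
servo_tool(
  series=[
    {"travel":[0,0,0.9],"twist":[0,0,0],"grip":1},
    {"travel":[0,0,1.9],"twist":[0,0,0],"grip":1},
    {"travel":[0,0,2.8],"twist":[0,0,0],"grip":1},
    {"travel":[0,0,3.5],"twist":[0,0,0],"grip":1},
    {"travel":[0,0,3.6],"twist":[0,0,0],"grip":1},
  ],
)

```text
time: 9.93
tool_pos: [638.5, 266.7, 184.0]
eef_rot: [0.001, 1.0, 0.009, -0.003]
force: [-1.2, -1.0, -2.4]
opening: 12.4
grip_force: 79.0
```

Request:
servo_tool(
  series=[
    {"travel":[0,0,0.1],"twist":[0,0,0],"grip":1},
    {"travel":[0,0,0.15],"twist":[0,0,0],"grip":1},
    {"travel":[0,0,0.15],"twist":[0,0,0],"grip":1},
  ],
)

```text
time: 10.18
tool_pos: [640.9, 268.4, 184.5]
eef_rot: [-0.0, 1.0, 0.01, 0.001]
force: [0.4, -0.6, -1.1]
opening: 12.3
grip_force: 79.0
```

Request:
servo_tool(
  series=[
    {"travel":[0,0,0.1],"twist":[0,0,0],"grip":1},
    {"travel":[0,0,0.16],"twist":[0,0,0],"grip":1},
    {"travel":[0,0,0.16],"twist":[0,0,0],"grip":1},
    {"travel":[0,0,0.16],"twist":[0,0,0],"grip":1},
  ],
)

```text
time: 10.52
tool_pos: [640.9, 268.8, 179.5]
eef_rot: [-0.0, 1.0, 0.01, 0.001]
force: [-0.2, -0.8, 4.5]
opening: 12.6
grip_force: 80.0
```

Request:
servo_tool(
  series=[
    {"travel":[0,0,0],"twist":[0,0,0],"grip":0.5},
    {"travel":[0,0,0],"twist":[0,0,0],"grip":0.5},
    {"travel":[0,0,0],"twist":[0,0,0],"grip":0.5},
    {"travel":[0,0,-0.8],"twist":[0,0,0],"grip":0.5},
    {"travel":[0,0,-2],"twist":[0,0,0],"grip":0.5},
  ],
)

```text
time: 10.93
tool_pos: [639.0, 268.1, 235.6]
eef_rot: [0.001, 1.0, 0.01, -0.003]
force: [-0.1, 0.2, 0.9]
opening: 42.7
grip_force: 0.0
```

```bash
python3 -c "
from h import *
go(430,66,310,0);print(robot.sense()['opening'])"
```

```text
travel [-7.11  6.6  -2.42] twist [0.02 0.07 0.23] rows>= 8.0 t 10.93 pos [639.  268.1 235.6] q6 1.9
42.746581100201354
```

Request:
servo_tool(
  series=[
    {"travel":[-0.3,0.2,-1.2],"twist":[0,0,0],"grip":0.05},
    {"travel":[-1.0,0.9,-2.0],"twist":[0,0,0],"grip":0.05},
    {"travel":[-1.8,1.7,-2.4],"twist":[0,0,0],"grip":0.05},
    {"travel":[-2.7,2.5,-2.4],"twist":[0,0,0.1],"grip":0.05},
    {"travel":[-3.6,3.4,-2.4],"twist":[0,0,0.2],"grip":0.05},
  ],
)

```text
time: 11.35
tool_pos: [533.6, 164.1, 311.6]
eef_rot: [-0.0, 1.0, 0.001, 0.001]
force: [0.7, -1.0, -0.5]
opening: 80.9
grip_force: 0.0
```

Request:
servo_tool(
  series=[
    {"travel":[-0.9,0.8,0],"twist":[0,0,0],"grip":0.05},
    {"travel":[-1.8,1.6,0],"twist":[0,0,0],"grip":0.05},
    {"travel":[-2.7,2.5,0],"twist":[0,0,0],"grip":0.05},
    {"travel":[-3.5,3.2,0],"twist":[0,0,0],"grip":0.05},
    {"travel":[-3.5,3.2,0],"twist":[0,0,0],"grip":0.05},
  ],
)

```text
time: 11.77
tool_pos: [425.0, 65.9, 310.1]
eef_rot: [0.0, 1.0, 0.001, -0.002]
force: [-0.2, -0.2, -0.7]
opening: 80.8
grip_force: 0.0
```

Run:
```python
from h import *
d=img("wrist"); cv2.imwrite("pics/w5.png",d["img"]); go(430,66,310,0)
print(proj(d,[[473,66,26]]),robot.sense()['opening'])
```

```text
travel [0.08 0.03 0.02] twist [0.   0.02 0.01] rows>= 1.0 t 11.82 pos [427.5  66.9 310.5] q6 1.66
[[317.43616386 163.10496018]] 81.04679129943281
```

View pics/w5.png

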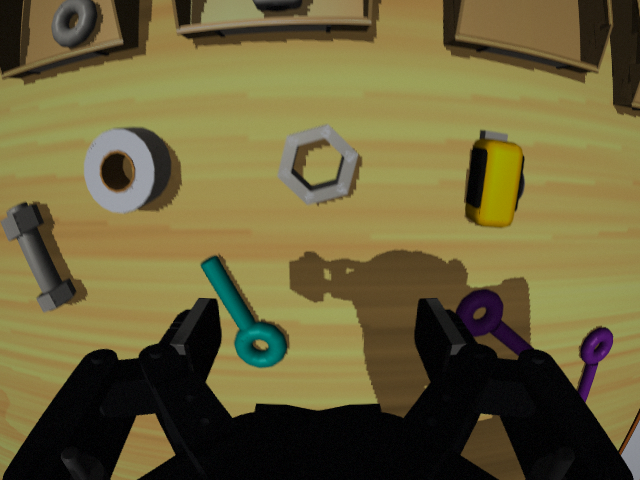

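Wrist view: nut at (318,164), corners e.g. (327,125), (358,153), (317,204), (280,175); roll and tape clear of the fingers.

Run:
```python
from h import *
d=img("wrist")
c=grey(d,(265,110,372,215),smax=70,vmin=90); w=cast(d,c,26)
h=cv2.convexHull(w.astype(np.float32)); (m,r)=cv2.minEnclosingCircle(h); m=np.array(m)
v=w-m; rr=np.linalg.norm(v,axis=1); t=np.arctan2(v[:,1],v[:,0])
k=(rr**8*np.exp(6j*t)).sum(); cor=np.angle(k)/6   # corner direction mod 60 deg
print(m.round(1),"r (29)",round(r,1),"corner dir deg",np.degrees(cor))
# flat normal along world = corner+30deg; tool y=(sin yaw,-cos yaw) -> direction yaw-90
ys=[np.radians((np.degrees(cor)+30+90+60*i+90)%180-90) for i in range(3)]
y=min(ys,key=abs); print("yaws",np.round(ys,3))
go(m[0],m[1],230,y)
for p in [(327,125),(358,153),(350,190),(317,204),(280,175),(289,135)]:
    q=cast(d,p,26)[0]-m; print(round(float(np.hypot(*q)),1),round(float(np.degrees(np.arctan2(q[1],q[0]))),1),end='; ')
```

```text
[471.8  66.1] r (29) 29.0 corner dir deg -14.096681711382635
yaws [-1.293 -0.246  0.801]
travel [1.42 0.05 2.69] twist [-0.   -0.01  2.83] rows>= 3.0 t 11.87 pos [429.3  67.7 310.8] q6 1.66
31.3 -10.0; 29.2 -66.3; 25.9 -123.3; 24.3 176.8; 27.1 97.6; 31.5 40.2;
```

Request:
servo_tool(
  series=[
    {"travel":[0.4,0,0.8],"twist":[0,0,0.8],"grip":0.05},
    {"travel":[0.9,0,1.6],"twist":[0,0,1.7],"grip":0.05},
    {"travel":[1.4,0.05,2.5],"twist":[0,0,2.7],"grip":0.05},
    {"travel":[1.4,0.05,2.6],"twist":[0,0,2.7],"grip":0.05},
    {"travel":[1.4,0.05,2.6],"twist":[0,0,2.7],"grip":0.05},
  ],
)

```text
time: 12.28
tool_pos: [472.1, 67.3, 230.9]
eef_rot: [0.0, 0.993, -0.115, -0.001]
force: [0.1, -0.0, 0.1]
opening: 80.9
grip_force: 0.0
```

```bash
python3 -c "
from h import *
go(471.8,66.1,177,-.24)"
```

```text
travel [0.   0.04 1.8 ] twist [0.01 0.03 0.1 ] rows>= 2.0 t 12.28 pos [472.1  67.3 230.9] q6 1.88
```

Request:
servo_tool(
  series=[
    {"travel":[0,0.03,0.8],"twist":[0,0,0],"grip":0.05},
    {"travel":[0,0.03,1.5],"twist":[0,0,0],"grip":0.05},
    {"travel":[0,0.03,1.8],"twist":[0,0,0],"grip":0.05},
    {"travel":[0,0.03,1.8],"twist":[0,0,0],"grip":0.05},
  ],
)

```text
time: 12.62
tool_pos: [470.9, 66.3, 177.8]
eef_rot: [0.0, 0.993, -0.115, -0.001]
force: [-1.2, 0.2, -0.5]
opening: 81.2
grip_force: 0.0
```

Request:
servo_tool(
  series=[
    {"travel":[0,0,0],"twist":[0,0,0],"grip":1},
    {"travel":[0,0,0],"twist":[0,0,0],"grip":1},
    {"travel":[0,0,0],"twist":[0,0,0],"grip":1},
    {"travel":[0,0,0],"twist":[0,0,0],"grip":1},
    {"travel":[0,0,0],"twist":[0,0,0],"grip":1},
  ],
)

```text
time: 13.03
tool_pos: [471.9, 66.1, 180.0]
eef_rot: [-0.0, 0.993, -0.116, 0.001]
force: [-2.6, 2.1, 16.9]
opening: 48.5
grip_force: 80.2
```

```bash
python3 -c "
from h import *
go(630,-102,295,-.24)"
```

```text
travel [ 6.43  4.23 -3.83] twist [-0.01 -0.02  0.08] rows>= 7.0 t 13.03 pos [471.9  66.1 180. ] q6 1.88
```

Request:
servo_tool(
  series=[
    {"travel":[0,0,-0.8],"twist":[0,0,0],"grip":1},
    {"travel":[0,0,-1.8],"twist":[0,0,0],"grip":1},
    {"travel":[0.2,0.1,-3.0],"twist":[0,0,0],"grip":1},
    {"travel":[0.9,0.6,-3.8],"twist":[0,0,0],"grip":1},
    {"travel":[1.9,1.2,-3.8],"twist":[0,0,0],"grip":1},
  ],
)

```text
time: 13.45
tool_pos: [519.0, 18.3, 298.1]
eef_rot: [-0.0, 0.993, -0.115, 0.003]
force: [3.6, 0.4, -1.7]
opening: 48.0
grip_force: 86.5
```

Request:
servo_tool(
  series=[
    {"travel":[1,0.7,0],"twist":[0,0,0],"grip":1},
    {"travel":[2,1.4,0],"twist":[0,0,0],"grip":1},
    {"travel":[3,2.0,0],"twist":[0,0,0],"grip":1},
    {"travel":[4,2.6,0],"twist":[0,0,0],"grip":1},
    {"travel":[4.6,3.0,0],"twist":[0,0,0],"grip":1},
  ],
)

```text
time: 13.87
tool_pos: [634.2, -104.1, 293.7]
eef_rot: [0.0, 0.993, -0.117, 0.001]
force: [-0.6, -1.0, -1.7]
opening: 48.0
grip_force: 86.3
```

Request:
servo_tool(
  series=[
    {"travel":[0,0,0],"twist":[0,0,0],"grip":1},
  ],
)

```text
time: 13.95
tool_pos: [634.8, -104.9, 293.6]
eef_rot: [0.0, 0.993, -0.117, 0.002]
force: [-1.5, -0.6, -2.0]
opening: 48.2
grip_force: 86.3
```

Run:
```python
from h import *
d=img("wrist"); cv2.imwrite("pics/w6.png",d["img"]); go(630,-102,295,-.24)
for n,c,y in(("nut",(630,-102),-.022),("bolt",(613,-270),.034)):
    a=np.array([np.cos(y),np.sin(y)]);b=np.array([-a[1],a[0]]);c=np.array(c)
    P=[np.r_[c+sx*68*a+sy*65*b,z] for sx,z in((-1,26),(1,36)) for sy in(1,-1)]
    print(n,np.round(proj(d,P)).tolist())
```

```text
travel [-0.11 -0.02 -0.06] twist [ 0.   -0.02  0.06] rows>= 1.0 t 14.0 pos [ 633.2 -103.4  293.2] q6 1.6
nut [[252.0, 347.0], [420.0, 315.0], [193.0, 175.0], [395.0, 129.0]]
bolt [[472.0, 320.0], [600.0, 274.0], [451.0, 147.0], [599.0, 116.0]]
```

View pics/w6.png

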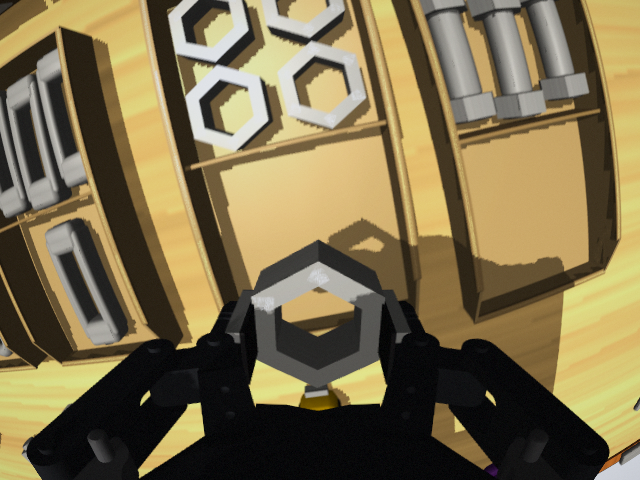

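Wrist view: nut gripped on its flats over its bin, divider (193,166)-(385,123); the bolt bin's divider (460,144)-(598,112) matches prediction.

Request:
servo_tool(
  series=[
    {"travel":[0,0,0.9],"twist":[0,0,0],"grip":1},
    {"travel":[0,0,1.8],"twist":[0,0,0],"grip":1},
    {"travel":[0,0,2.6],"twist":[0,0,0],"grip":1},
    {"travel":[0,0,3.2],"twist":[0,0,0],"grip":1},
    {"travel":[0,0,3.4],"twist":[0,0,0],"grip":1},
  ],
)

```text
time: 14.42
tool_pos: [630.5, -100.8, 188.3]
eef_rot: [-0.0, 0.993, -0.116, -0.002]
force: [-0.8, -0.5, -2.8]
opening: 48.2
grip_force: 86.2
```

Request:
servo_tool(
  series=[
    {"travel":[0,0,0.08],"twist":[0,0,0],"grip":1},
    {"travel":[0,0,0.15],"twist":[0,0,0],"grip":1},
    {"travel":[0,0,0.15],"twist":[0,0,0],"grip":1},
  ],
)

```text
time: 14.67
tool_pos: [632.4, -101.5, 186.9]
eef_rot: [0.0, 0.993, -0.116, 0.001]
force: [0.2, 0.9, -3.1]
opening: 48.3
grip_force: 86.2
```

Request:
servo_tool(
  series=[
    {"travel":[0,0,0.08],"twist":[0,0,0],"grip":1},
    {"travel":[0,0,0.14],"twist":[0,0,0],"grip":1},
    {"travel":[0,0,0.14],"twist":[0,0,0],"grip":1},
    {"travel":[0,0,0.14],"twist":[0,0,0],"grip":1},
  ],
)

```text
time: 15.0
tool_pos: [632.6, -101.7, 183.0]
eef_rot: [0.0, 0.993, -0.116, 0.001]
force: [-3.2, 1.1, 11.2]
opening: 48.2
grip_force: 87.7
```

Request:
servo_tool(
  series=[
    {"travel":[0,0,0],"twist":[0,0,0],"grip":0.2},
    {"travel":[0,0,0],"twist":[0,0,0],"grip":0.2},
    {"travel":[0,0,0],"twist":[0,0,0],"grip":0.2},
    {"travel":[0,0,-0.8],"twist":[0,0,0],"grip":0.2},
    {"travel":[0,0,-2],"twist":[0,0,0],"grip":0.2},
  ],
)

```text
time: 15.42
tool_pos: [630.8, -101.4, 239.3]
eef_rot: [-0.0, 0.993, -0.116, -0.003]
force: [0.0, 0.1, -0.5]
opening: 68.4
grip_force: 0.0
```

```bash
python3 -c "
from h import *
go(355,320,310,.29);print(robot.sense()['opening'],robot.sense()['q'].round(2))"
```

```text
travel [-12.2  -11.54  -2.29] twist [-0.02  0.07 -6.  ] rows>= 13.0 t 15.42 pos [ 630.8 -101.4  239.3] q6 1.6
68.40113916712558 [-0.21  0.66  1.75  0.    0.74  1.6 ]
```

Request:
servo_tool(
  series=[
    {"travel":[-0.3,-0.3,-1.2],"twist":[0,0,0],"grip":0.3},
    {"travel":[-1.0,-0.9,-2.0],"twist":[0,0,0],"grip":0.3},
    {"travel":[-1.9,-1.8,-2.3],"twist":[0,0,0],"grip":0.3},
    {"travel":[-2.8,-2.7,-2.3],"twist":[0,0,0],"grip":0.3},
    {"travel":[-3.7,-3.5,-2.3],"twist":[0,0,0],"grip":0.3},
  ],
)

```text
time: 15.83
tool_pos: [547.6, 27.3, 311.8]
eef_rot: [-0.0, 0.993, -0.117, 0.001]
force: [0.7, -0.2, -0.3]
opening: 59.5
grip_force: 0.0
```

Request:
servo_tool(
  series=[
    {"travel":[-0.9,-0.9,0],"twist":[0,0,0],"grip":0.3},
    {"travel":[-1.8,-1.7,0],"twist":[0,0,0],"grip":0.3},
    {"travel":[-2.7,-2.6,0],"twist":[0,0,0],"grip":0.3},
    {"travel":[-3.6,-3.4,0],"twist":[0,0,0],"grip":0.3},
    {"travel":[-4.5,-4.3,0],"twist":[0,0,0],"grip":0.3},
  ],
)

```text
time: 16.25
tool_pos: [445.6, 183.8, 310.8]
eef_rot: [-0.0, 0.993, -0.117, 0.0]
force: [1.2, 0.6, 0.1]
opening: 59.8
grip_force: 0.0
```

```bash
python3 -c "
from h import *
go(355,320,310,.29)"
```

```text
travel [-3.99 -3.72  0.03] twist [-0. -0. -6.] rows>= 5.0 t 16.25 pos [445.6 183.8 310.8] q6 2.13
```

Request:
servo_tool(
  series=[
    {"travel":[-0.8,-0.75,0],"twist":[0,0,-1.2],"grip":0.3},
    {"travel":[-1.6,-1.5,0],"twist":[0,0,-2.4],"grip":0.3},
    {"travel":[-2.4,-2.25,0],"twist":[0,0,-3.6],"grip":0.3},
    {"travel":[-3.2,-3.0,0],"twist":[0,0,-4.8],"grip":0.3},
    {"travel":[-4,-3.7,0],"twist":[0,0,-6],"grip":0.3},
  ],
)

```text
time: 16.67
tool_pos: [354.7, 319.9, 310.9]
eef_rot: [-0.0, 0.989, 0.147, 0.0]
force: [1.2, 0.5, 0.0]
opening: 59.8
grip_force: 0.0
```

Request:
servo_tool(
  series=[
    {"travel":[0,0,0],"twist":[0,0,0],"grip":0.3},
    {"travel":[0,0,0],"twist":[0,0,0],"grip":0.3},
  ],
)

```text
time: 16.83
tool_pos: [354.8, 319.8, 310.8]
eef_rot: [-0.0, 0.989, 0.146, 0.0]
force: [-0.1, -0.5, 0.3]
opening: 59.6
grip_force: 0.0
```

Run:
```python
from h import *
d=img("wrist"); cv2.imwrite("pics/w7.png",d["img"]); go(388,329,230,.29)
print(proj(d,[[388,329,18]]))
```

```text
travel [ 1.13 -0.01  2.69] twist [ 0.   -0.    0.01] rows>= 3.0 t 16.88 pos [355.5 318.9 310.7] q6 1.95
[[319.06544453 182.76721421]]
```

View pics/w7.png

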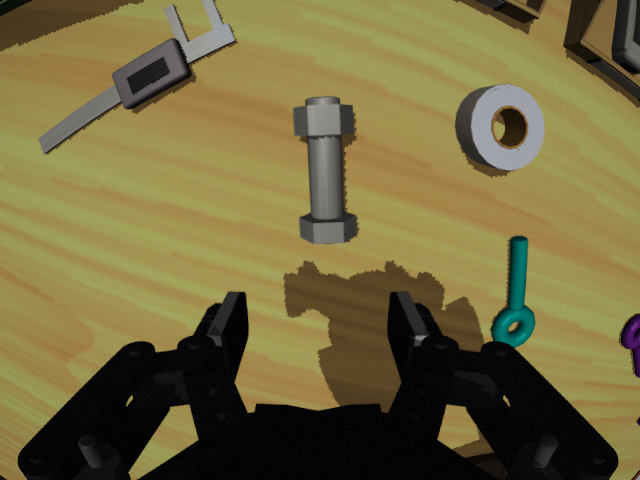

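Wrist view: bolt shank from (324,138) to (328,213), head nearest at (328,228), thread end (323,98).

Run:
```python
from h import *
d=img("wrist")
w=cast(d,[(324,137),(328,214)],26); a=w[0]-w[1]; L=np.linalg.norm(a); y=float(np.arctan2(a[1],a[0]))
g=w.mean(0); print(w.round(1),"L (59)",L.round(1),"yaw",y,"shank mid",g.round(1))
w2=cast(d,[(323,98),(328,230)],18); print("end-head",w2.round(1),np.linalg.norm(w2[0]-w2[1]),np.arctan2(*(w2[0]-w2[1])[::-1]))
go(g[0],g[1],230,y)
```

```text
[[421.2 334.4]
 [370.3 316. ]] L (59) 54.1 yaw 0.3457600630206262 shank mid [395.7 325.2]
end-head [[447.3 342.8]
 [356.9 311.7]] 95.57722941027401 0.33129740647747713
travel [1.34 0.16 2.69] twist [ 0.   -0.   -0.64] rows>= 3.0 t 16.93 pos [355.9 318.4 310.7] q6 1.95
```

Request:
servo_tool(
  series=[
    {"travel":[0.5,0.05,0.8],"twist":[0,0,-0.2],"grip":0.3},
    {"travel":[1.0,0.1,1.6],"twist":[0,0,-0.55],"grip":0.3},
    {"travel":[1.42,0.16,2.5],"twist":[0,0,-0.55],"grip":0.3},
    {"travel":[1.42,0.16,2.7],"twist":[0,0,-0.55],"grip":0.3},
    {"travel":[1.42,0.16,2.7],"twist":[0,0,-0.55],"grip":0.3},
  ],
)

```text
time: 17.35
tool_pos: [398.3, 324.8, 227.9]
eef_rot: [0.001, 0.986, 0.167, -0.002]
force: [0.1, -0.6, 0.4]
opening: 59.9
grip_force: 0.0
```

```bash
python3 -c "
from h import *
go(398,325.5,177,.335)"
```

```text
travel [ 0.01 -0.03  1.7 ] twist [0.01 0.04 0.  ] rows>= 2.0 t 17.35 pos [398.3 324.8 227.9] q6 1.86
```

Request:
servo_tool(
  series=[
    {"travel":[0,-0.02,0.8],"twist":[0,0,0],"grip":0.3},
    {"travel":[0,-0.02,1.5],"twist":[0,0,0],"grip":0.3},
    {"travel":[0,-0.02,1.7],"twist":[0,0,0],"grip":0.3},
    {"travel":[0,-0.02,1.7],"twist":[0,0,0],"grip":0.3},
  ],
)

```text
time: 17.68
tool_pos: [397.3, 326.1, 178.4]
eef_rot: [0.0, 0.986, 0.168, -0.001]
force: [-0.4, 0.3, 0.2]
opening: 59.7
grip_force: 0.0
```

Request:
servo_tool(
  series=[
    {"travel":[0,0,0],"twist":[0,0,0],"grip":1},
    {"travel":[0,0,0],"twist":[0,0,0],"grip":1},
    {"travel":[0,0,0],"twist":[0,0,0],"grip":1},
    {"travel":[0,0,0],"twist":[0,0,0],"grip":1},
    {"travel":[0,0,0],"twist":[0,0,0],"grip":1},
  ],
  squeeze=90,
)

```text
time: 18.1
tool_pos: [398.1, 327.0, 180.2]
eef_rot: [-0.0, 0.986, 0.168, 0.001]
force: [-2.6, -2.4, 17.5]
opening: 21.2
grip_force: 87.4
```

Request:
servo_tool(
  series=[
    {"travel":[0,0,0],"twist":[0,0,0],"grip":1},
  ],
)

```text
time: 18.18
tool_pos: [398.1, 327.0, 180.2]
eef_rot: [-0.0, 0.986, 0.168, 0.001]
force: [-2.0, -2.0, 17.6]
opening: 21.1
grip_force: 87.4
```

```bash
python3 -c "
from h import *
go(612,-270,295,.045)"
```

```text
travel [ 0.13 21.14 -3.84] twist [-0.01 -0.02  3.36] rows>= 16.0 t 18.18 pos [398.1 327.  180.2] q6 1.86
```

Request:
servo_tool(
  series=[
    {"travel":[0,0,-0.8],"twist":[0,0,0],"grip":1},
    {"travel":[0,0,-1.8],"twist":[0,0,0],"grip":1},
    {"travel":[0,0.2,-3.0],"twist":[0,0,0],"grip":1},
    {"travel":[0,0.9,-3.8],"twist":[0,0,0],"grip":1},
    {"travel":[0,2.0,-3.8],"twist":[0,0,0],"grip":1},
  ],
)

```text
time: 18.6
tool_pos: [418.6, 271.8, 297.8]
eef_rot: [-0.002, 0.985, 0.17, 0.004]
force: [2.9, 0.2, -3.3]
opening: 21.2
grip_force: 90.7
```

Request:
servo_tool(
  series=[
    {"travel":[0,1.2,0],"twist":[0,0,0],"grip":1},
    {"travel":[0,2.4,0],"twist":[0,0,0],"grip":1},
    {"travel":[0,3.6,0],"twist":[0,0,0],"grip":1},
    {"travel":[0,4.8,0],"twist":[0,0,0],"grip":1},
    {"travel":[0,6,0],"twist":[0,0,0],"grip":1},
  ],
)

```text
time: 19.02
tool_pos: [477.5, 98.7, 293.4]
eef_rot: [-0.0, 0.986, 0.169, 0.0]
force: [0.8, 0.6, -4.2]
opening: 21.0
grip_force: 90.7
```

Request:
servo_tool(
  series=[
    {"travel":[0,1.2,0],"twist":[0,0,0],"grip":1},
    {"travel":[0,2.4,0],"twist":[0,0,0],"grip":1},
    {"travel":[0,3.6,0],"twist":[0,0,0],"grip":1},
    {"travel":[0,4.8,0],"twist":[0,0,0],"grip":1},
    {"travel":[0,6,0],"twist":[0,0,0],"grip":1},
  ],
)

```text
time: 19.43
tool_pos: [537.2, -71.2, 293.4]
eef_rot: [0.0, 0.986, 0.168, 0.0]
force: [0.5, -0.1, -4.8]
opening: 21.2
grip_force: 90.7
```

```bash
python3 -c "
from h import *
go(612,-270,295,.045)"
```

```text
travel [ 0.15  7.08 -0.05] twist [ 0.   -0.01  3.36] rows>= 6.0 t 19.43 pos [537.2 -71.2 293.4] q6 1.04
```

Request:
servo_tool(
  series=[
    {"travel":[0,1.2,0],"twist":[0,0,0.6],"grip":1},
    {"travel":[0,2.4,0],"twist":[0,0,1.3],"grip":1},
    {"travel":[0.1,3.6,0],"twist":[0,0,2],"grip":1},
    {"travel":[0.1,4.8,0],"twist":[0,0,2.7],"grip":1},
    {"travel":[0.15,6,0],"twist":[0,0,3.3],"grip":1},
  ],
)

```text
time: 19.85
tool_pos: [601.1, -239.5, 293.4]
eef_rot: [0.0, 1.0, 0.023, 0.0]
force: [1.2, 0.7, -4.3]
opening: 20.9
grip_force: 90.7
```

```bash
python3 -c "
from h import *
go(612,-270,295,.045)"
```

```text
travel [ 0.31  1.03 -0.05] twist [ 0.   -0.    0.02] rows>= 1.0 t 19.85 pos [ 601.1 -239.5  293.4] q6 1.1
```

Request:
servo_tool(
  series=[
    {"travel":[0.2,0.6,0],"twist":[0,0,0],"grip":1},
    {"travel":[0.3,1.0,0],"twist":[0,0,0],"grip":1},
    {"travel":[0.3,1.0,0],"twist":[0,0,0],"grip":1},
    {"travel":[0.3,1.0,0],"twist":[0,0,0],"grip":1},
  ],
)

```text
time: 20.18
tool_pos: [611.2, -267.0, 292.7]
eef_rot: [-0.0, 1.0, 0.025, -0.0]
force: [-1.0, 0.3, -4.2]
opening: 21.0
grip_force: 90.4
```

Run:
```python
from h import *
d=img("wrist"); cv2.imwrite("pics/w8.png",d["img"]); go(612,-270,295,.045)
```

```text
travel [ 0.02  0.12 -0.08] twist [-0.01  0.01  0.07] rows>= 1.0 t 20.23 pos [ 611.1 -266.3  292.6] q6 1.06
```

View pics/w8.png

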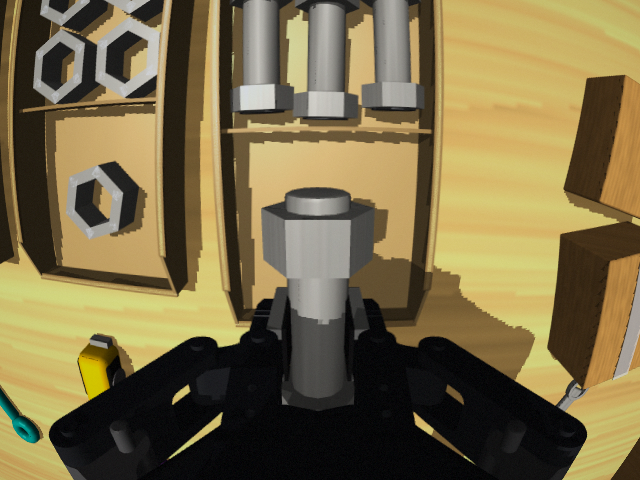

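Wrist view: nut flat in its bin (95,200); bolt straight over its own bin, divider at row 130, walls at columns 222 and 432.

Request:
servo_tool(
  series=[
    {"travel":[0,0.1,0.9],"twist":[0,0,0],"grip":1},
    {"travel":[0,0.1,1.8],"twist":[0,0,0],"grip":1},
    {"travel":[0,0.1,2.6],"twist":[0,0,0],"grip":1},
    {"travel":[0,0.1,3.2],"twist":[0,0,0],"grip":1},
    {"travel":[0,0.1,3.35],"twist":[0,0,0],"grip":1},
  ],
)

```text
time: 20.65
tool_pos: [610.4, -268.1, 189.3]
eef_rot: [-0.001, 1.0, 0.026, -0.002]
force: [-0.4, 1.1, -4.4]
opening: 21.0
grip_force: 90.5
```

Request:
servo_tool(
  series=[
    {"travel":[0,0,0.08],"twist":[0,0,0],"grip":1},
    {"travel":[0,0,0.15],"twist":[0,0,0],"grip":1},
    {"travel":[0,0,0.15],"twist":[0,0,0],"grip":1},
  ],
)

```text
time: 20.9
tool_pos: [612.2, -269.9, 188.6]
eef_rot: [0.0, 1.0, 0.025, 0.001]
force: [1.0, 1.2, -4.1]
opening: 21.1
grip_force: 90.5
```

Request:
servo_tool(
  series=[
    {"travel":[0,0,0.1],"twist":[0,0,0],"grip":1},
    {"travel":[0,0,0.18],"twist":[0,0,0],"grip":1},
    {"travel":[0,0,0.18],"twist":[0,0,0],"grip":1},
    {"travel":[0,0,0.18],"twist":[0,0,0],"grip":1},
  ],
)

```text
time: 21.23
tool_pos: [612.2, -270.4, 183.4]
eef_rot: [0.0, 1.0, 0.025, 0.001]
force: [-1.1, 1.5, 5.9]
opening: 21.4
grip_force: 91.7
```

Request:
servo_tool(
  series=[
    {"travel":[0,0,0],"twist":[0,0,0],"grip":0.4},
    {"travel":[0,0,0],"twist":[0,0,0],"grip":0.4},
    {"travel":[0,0,0],"twist":[0,0,0],"grip":0.4},
    {"travel":[0,0,-0.8],"twist":[0,0,0],"grip":0.4},
    {"travel":[0,0,-2],"twist":[0,0,0],"grip":0.4},
  ],
)

```text
time: 21.65
tool_pos: [610.6, -269.6, 239.8]
eef_rot: [-0.001, 1.0, 0.025, -0.003]
force: [-0.5, 0.4, 0.3]
opening: 51.1
grip_force: 0.0
```

Request:
servo_tool(
  series=[
    {"travel":[-0.5,0,-1.2],"twist":[0,0,0],"grip":0.4},
    {"travel":[-1.2,0.3,-2.2],"twist":[0,0,0],"grip":0.4},
    {"travel":[-2,0.8,-3],"twist":[0,0,0],"grip":0.4},
    {"travel":[-3,1.3,-3.5],"twist":[0,0,0],"grip":0.4},
    {"travel":[-4,1.8,-3.8],"twist":[0,0,0],"grip":0.4},
  ],
)

```text
time: 22.07
tool_pos: [494.1, -330.8, 358.7]
eef_rot: [0.001, 1.0, 0.026, 0.001]
force: [0.6, -0.5, 0.1]
opening: 51.3
grip_force: 0.0
```

Request:
servo_tool(
  series=[
    {"travel":[-0.9,0.6,0],"twist":[0,0,0],"grip":0.4},
    {"travel":[-1.2,0.8,0],"twist":[0,0,0],"grip":0.4},
    {"travel":[-1.2,0.8,0],"twist":[0,0,0],"grip":0.4},
  ],
)

```text
time: 22.32
tool_pos: [458.1, -357.4, 356.7]
eef_rot: [0.0, 1.0, 0.024, 0.0]
force: [0.0, 0.5, -0.1]
opening: 51.1
grip_force: 0.0
```

Run:
```python
from h import *
d=img("top"); cv2.imwrite("pics/top1.png",d["img"]); print(robot.sense()["time"])
```

```text
22.3667
```

View pics/top1.png

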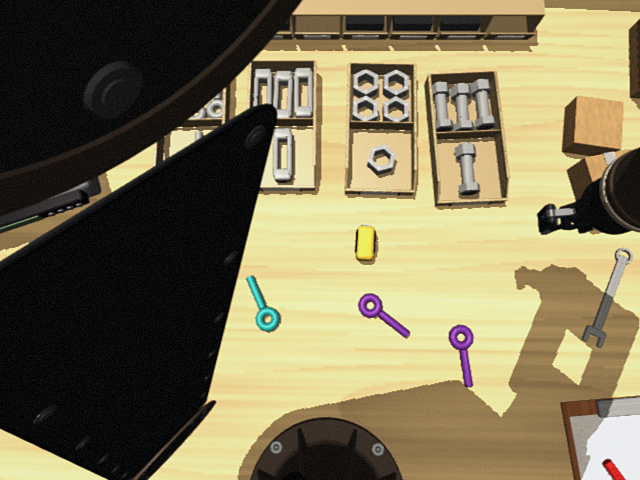

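Top view: bolt (466,168), nut (381,159), turnbuckle (283,155) well in their bins; the eye bolt is hidden by the arm, so I check it in the side view.

Run:
```python
from h import *
d=img("side"); cv2.imwrite("pics/side1.png",d["img"])
```

```text
(no output)
```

View pics/side1.png

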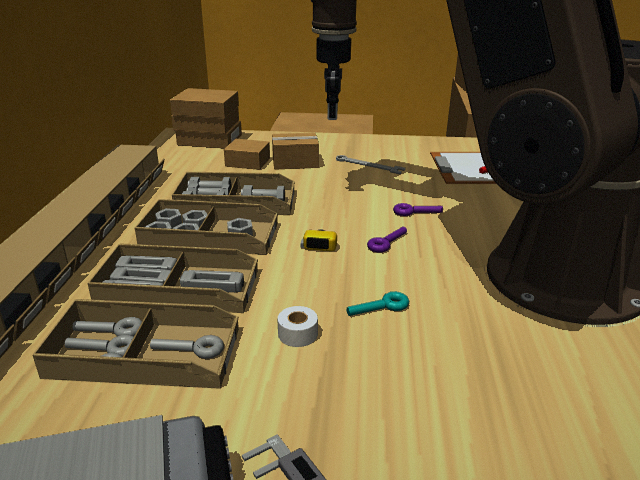

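Side view: all four lie flat in their bins, eye bolt at (190,346) lengthways; the tape and roll are where they were.

```bash
python3 -c "
from plant import robot
print(robot.close_job())"
```

```text
the job is handed in; nothing more can be done
None
```

The bolt, nut, turnbuckle and eye bolt each lie flat in the front part of their own bin, the three long ones lengthways; the tape measure and label roll look unmoved, and the job was handed in at about 22 s, with no verdict returned.

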